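Level the rolling board with a wedge and stand a cigar tube on it

TASK

The rolling board sits low at one end: slide the wooden wedge, thin end first, under the middle of that end until the top of the board there comes up to the brass line on the bench rim, leave the wedge in and the board in its corner. Then take the cigar tube from its sloping rest and stand it upright, red cap up, near the middle of the levelled board, setting it down gently so that it stays standing without a wobble when you let go. Leave the gum jar, coin bowl, rolling knife and cigar mould where they are.

Things in the scene. Friction and masses are not known exactly. Their poses are not given: they have to be found in the camera images.
- bench_rim: fixed L-shaped mahogany corner rim of the bench, 60 mm high, 16 mm thick, round two sides of the board. Origin on the bench under the middle of the board's place, z up. Back strip along y, inner face at x = -100 mm (from y = -120 to +146); end cheek along x, inner face at y = +130.5 mm: it stops the board moving to +y. A level brass line 3 mm high is inlaid in both inner faces, its middle 48 mm above the bench
- line_mark (a point): a point on the middle of the brass line on the rim's back strip, near the low end of the board; 48 mm above the bench. Axes as the rim's
- board: loose dark wooden rolling board, about 1 kg, in the rim's corner, axes nearly as the rim's: 190 mm along x, 260 mm along y. Origin under its middle, level with the soles of the good feet; the slab lies between z = 20 and 48 mm. Its +y end has two 20 mm rubber feet; the two at its -y end (24 mm square, centred at x = +-70, y = -105 mm) are worn to 9 mm, so this end is low: it starts tilted by 0.052 rad
- board_low (a point): middle of the top edge of the board's low (-y) end; starts about 36 mm above the bench (the lower edge, 28 mm under it, starts 8 mm above the bench) and is to come up to the line, 48 mm. The wedge goes in here, towards the board's +y, between the worn feet. Axes as the board's
- board_mid (a point): middle of the board's top face, where the tube is to stand; axes as the board's
- wedge_grip (a point): loose pale maple wedge, 140 mm long, 40 mm wide, 70 g, flat on the bench. Its top slopes straight from 30.5 mm high at the thick end to 2.5 mm at the thin end (1 mm in 5 mm); friction holds it where it is left. This point: 26 mm from the thick end, mid-width, 12.5 mm above its underside. x runs to the thin end, y across, z up. The board is level when its end has 87 mm of wedge under it
- wedge_tip (a point): middle of the wedge's thin end, 1 mm above its underside, 114 mm from wedge_grip along x; axes as the wedge's
- tube_rest: fixed cedar rest on a foot plate 150 x 70 mm; origin under the middle of the plate, z up, x horizontal from the tube's low end to its high end. Two V notches, 12 mm thick, hold the tube 32 mm and 122 mm up from its base, with a clear gap between them for fingers; a small stop stands at the tube's base
- tube: loose aluminium cigar tube, a cylinder 22 mm in diameter and 150 mm long, 55 g, with a dark red cap over its last 42 mm. Origin at the centre of its flat base, z along the tube to the cap. It lies in the rest, sloping at 25 degrees, base low (36 mm above the bench), red cap high
- tube_center (a point): centre of the tube, half-way along its axis, 75 mm from the base; 68 mm above the bench while in the rest. Axes as the tube's
- tube_base (a point): centre of the tube's flat base; axes as the tube's
- gum_jar: bystander: brown glass jar of gum, 58 mm diameter, 62 mm high; origin under its middle
- coin_bowl: bystander: light wooden bowl with coins, 110 mm diameter, 38 mm high; origin under its middle
- rolling_knife: bystander: flat half-moon steel knife without a handle, 110 x 46 mm, 4 mm thick; origin under its middle
- mould: bystander: base half of a wooden cigar mould with grooves, 110 x 280 mm, 34 mm high; origin under its middle
Mind the look-alikes: they are no part of the job. There is more than one size of the part that bears wedge_grip; the job needs the smaller. Leave any green look-alike of the tube alone.

How it is judged:
On the way, in this order (a step that is already met when the one before it is completed fails the run):
1. the thin end of the wedge is under the low end of the board (y of wedge_tip in the frame of board between -0.115 and 0.1 m and x of wedge_tip in the frame of board between -0.06 and 0.06 m), for 0.1 s.
2. the low end of the board has come up to the brass line on the wedge, and the wedge is let go (all of step 1 and z of board_low in the frame of line_mark between -0.0025 and 0.0025 m and angle between board's own z axis and vertical below 0.025 rad and horizontal distance between board_mid and bench_rim below 0.02 m and contact force between the fingers and wedge below 0.1 N), for 0.4 s.
3. the tube stands upright, let go, near the middle of the board for one second (angle between tube's own z axis and vertical below 0.04 rad and horizontal distance between tube_base and board_mid below 0.05 m and z of tube_base in the frame of board_mid between -0.004 and 0.004 m and linear speed of tube below 0.02 m/s and angular speed of tube below 0.15 rad/s and contact force between the fingers and tube below 0.1 N), for 1 s.
At the end, for the whole second after the job is handed in: Top edge of the board's low end within 2.5 mm of the brass line's height, on the wedge, whose thin end is 15 mm or more under it; board tilt under 0.025 rad, within 20 mm of its place; tube upright within 0.04 rad on the board, base within 50 mm of its middle; all let go and at rest (all of step 2 and all of step 3 and linear speed of each of board, wedge below 0.01 m/s); the robot touches nothing.
It fails at once if the gum jar is moved by more than 25 mm (distance of gum_jar from where it was at the start of the episode above 0.025 m).
It fails at once if the coin bowl is moved by more than 25 mm (distance of coin_bowl from where it was at the start of the episode above 0.025 m).
It fails at once if the rolling knife is moved by more than 25 mm (distance of rolling_knife from where it was at the start of the episode above 0.025 m).
It fails at once if the cigar mould is moved by more than 25 mm (distance of mould from where it was at the start of the episode above 0.025 m).
It fails at once if the tube is knocked on the board with more than 30 N (contact force between tube and board above 30 N).
It also fails if it takes over 67 s, if anything falls off the work surface, if the arm or the gripper's body presses on something with over 40 N, if the wrist force passes 120 N, or if a joint passes its speed limit or range.

ROBOT

A 6-joint arm with a two-finger parallel gripper is mounted at the origin on the work surface. World frame = base frame: x ahead of the robot, y to its left, z up, the work surface at z = 0. Lengths are in m, angles in rad, forces in N, time in s.
With the tool pointing down it reaches from about 0.375 to 0.9 m from the base axis. Payload 3.1 kg.
Tool frame: the origin (TCP) lies at the centre of the arm's flange, where the gripper is bolted on; the fingertips stand 182 mm ahead of it and the grasp point (between the pads) lies 164 mm ahead of it; z points along the fingers, y is the line along which they close (so a half turn about z gives the same grasp; the last joint's range is limited). The gripper opens to 87 mm and grips with 3 to 60 N. Pads are 19 mm wide; open, the fingers measure 117 mm over their backs; the gripper's body (75 mm by 190 mm) begins 51 mm behind the grasp point.
Start: joints at [0.957, 0.527, 1.433, -0, 1.181, -0.178], TCP at [0.264, 0.567, 0.405] pointing down, gripper open.
Joint ranges: [-3.08, 3.08], [-0.75, 2.2], [0.22, 2.44], [-1.43, 4.57], [0, 2.65], [-2.85, 2.85]. Speed limits (rad/s): [2.79, 2.79, 3.14, 3.14, 3.14, 3.14].

INTERFACE

Orientations are given as a unit quaternion [x, y, z, w].
In Python, from rig import * gives the robot as it stands.
- The arm moves only by the tool move_arm, never from a script. Its argument "commands" is a list that holds one entry, the list of rows, each a list of 6 numbers: the shift along the tool's x, y, z in units of 40 mm (1.0 is 40 mm), then the turn, a rotation vector about the tool's x, y, z in rad. A call has 1 to 12 rows; each row is the pose to reach, as a shift and turn from the pose commanded when the call began, along the tool's axes at that moment; what a row does not reach only later rows make up. A row lasts 1/8 s, in which the tool goes at most 62.5 mm and 10.7 degrees, less where a joint would pass 70% of its speed; a pose out of reach is approached as far as the arm can. A call with a gripper value outside its range is refused whole. "claw" is the closure, from -1 (fully open) to 1 (shut), so that 0 is half open, set as the call begins (left out, the last holds). The fingers move at their own pace and stop on an object; "squeeze" is the grip in N (left out, the last holds). Time passes only in rows, so rows that repeat a pose let the fingers close. It gives the time, the measured TCP pose, the force, the opening and the grip force at its end, in the units of the state.
- get_obs(): the state, without advancing time (a new reading comes with each control period).
- camera(name): name is "scene" or "top" or "wrist"; returns a dict with "pixels" (400x640x3 uint8, blue, green, red), "range_z" (400x640 float32, m along the optical axis (not along the pixel's ray), 0 where there is no reading), "camera_matrix" (3x3 intrinsics, pixels), "extrinsics" (4x4, takes a point from world to camera coordinates). Camera axes: x right, y up, looking along -z (the intrinsics and any distortion apply to the point x, -y, -z); pixel columns grow to the right and rows downward; lengths in m; the calibration is good to about 2 mm. A picture is of the moment at which its call begins.
- hand_in(): hands the job in; it is judged then, once.
The state is a dict: "time": time; "q": joint angles; "joint_velocities": joint speeds; "joint_torque": joint torques, N m; "position": TCP position; "tool_rot": TCP orientation; "ft_force": force on the tool from outside, world axes, zero at the start; "moment": the same for the moment, N m; "grip_width": finger opening in m; "grip_force": force on a finger pad.
Only numpy, scipy, OpenCV 4.12 (cv2) and the standard library are available. Lean on these libraries where they do the work, as an engineer would, in place of code of your own. Each camera call takes 0.05 s, during which the arm holds its last target. There are 200 camera calls.

## Working session

There is one attempt and no reset: what is moved stays moved. The work goes in short steps, Python scripts to look and compute and a tool call to move; the robot and the scene stay as the last step left them, time stands still between calls to the robot, and variables do not carry over. Pictures are saved under pics/ and viewed, at most 10 in all, crops included, and the job is handed in when it is done.

Besides the shell and the picture viewer there is one more tool, called after ">>>" in YAML: its name, and indented under it one key for each argument. move_arm: Moves the arm, as the interface text tells. Its arguments: {"type":"object","properties":{"commands":{"type":"array","items":{"type":"array","items":{"type":"array","items":{"type":"number"}}}},"claw":{"type":"number"},"squeeze":{"type":"number"}},"required":["commands"]}

```bash
mkdir -p pics; ls
cat > h.py <<'E'
from rig import *
import numpy as np, cv2
from scipy.spatial.transform import Rotation as R
def cloud(c):
    K=c["camera_matrix"];E=np.array(c["extrinsics"]);z=c["range_z"]
    v,u=np.indices(z.shape)
    P=np.stack([(u-K[0][2])/K[0][0]*z,-(v-K[1][2])/K[1][1]*z,-z],-1)
    return (P-E[:3,3])@E[:3,:3]
E
python3 - <<'E'
from h import *
o=get_obs();print(o)
for n in("top","scene"):
    c=camera(n);np.savez(n+".npz",**c);cv2.imwrite(f"pics/{n}0.png",c["pixels"])
    print(c["camera_matrix"],c["extrinsics"])
E
```

```text
pics
{'time': 0.0, 'q': array([ 9.56483802e-01,  5.28454329e-01,  1.43393466e+00, -1.35179133e-05,
        1.18140711e+00, -1.78478068e-01]), 'joint_velocities': array([ 0.0008887 ,  0.00042623, -0.0012309 ,  0.00128366, -0.00086795,
        0.0002758 ]), 'joint_torque': array([ 8.26473879e-04, -4.40050292e+01, -1.76597178e+01,  6.34914148e-02,
        5.83246630e-02, -1.48025256e-04]), 'position': array([0.2636061 , 0.56629285, 0.40376819]), 'tool_rot': array([ 2.16193937e-01,  9.76349818e-01, -1.01870766e-03, -4.19605167e-04]), 'ft_force': array([ 0.43437544,  0.26278649, -0.53841736]), 'moment': array([-0.00773969,  0.01531844, -0.04032876]), 'grip_force': 0.0, 'grip_width': 0.08718422375266363}
[[444.92314124   0.         325.4807908 ]
 [  0.         444.92314124 203.59363839]
 [  0.           0.           1.        ]] [[-0.02495498 -0.99947777 -0.02052886  0.02656774]
 [ 0.99269436 -0.02720004  0.11755025 -0.55462758]
 [-0.11804725 -0.01744542  0.99285472 -1.45573278]
 [ 0.          0.          0.          1.        ]]
[[378.23023168   0.         322.29462991]
 [  0.         378.23023168 200.78825416]
 [  0.           0.           1.        ]] [[ 0.44322723  0.89629234  0.01447988 -0.23700802]
 [-0.532036    0.25002906  0.80896425  0.20905081]
 [ 0.72144807 -0.3662588   0.58767948 -1.47637446]
 [ 0.          0.          0.          1.        ]]
```

View pics/top0.png

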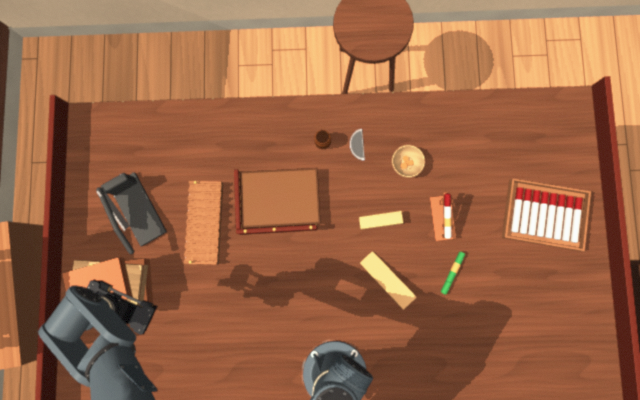

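View pics/scene0.png

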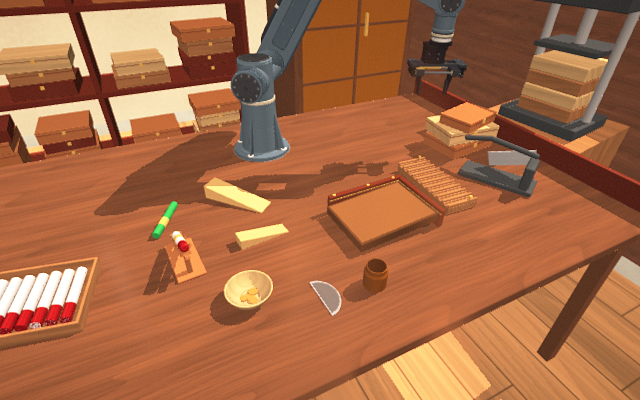

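The top view shows the board at (279,198), with its low end on the right at x≈318. The small wedge is at (381,220), the large one at (388,280), the tube at (447,215) with its cap up, and the green look-alike at (454,272). The scene view shows the small wedge's thick end on the -y side, so its thin end points roughly at the board.

```bash
cat > m.py <<'E'
from h import *
def rect(m,P,lo,hi,name):
    q=P[m&(P[...,2]>lo)&(P[...,2]<hi)]
    r=cv2.minAreaRect((q[:,:2]*1000).astype(np.float32));print(name,len(q),r,"z",np.percentile(q[:,2],[1,50,99]).round(4));return q
if __name__=="__main__":
    c=dict(np.load("top.npz"));P=cloud(c);im=c["pixels"];hsv=cv2.cvtColor(im,cv2.COLOR_BGR2HSV)
    v,u=np.indices(u_shape:=im.shape[:2]) 
    box=lambda a,b,cc,d:(u>a)&(u<b)&(v>cc)&(v<d)
    f=P[box(270,300,300,310)];print("bench z",np.median(f[:,2]))
    print("hsv wedge",hsv[220,381],"tube",hsv[222,448],hsv[200,447],"rest",hsv[230,437],"board",hsv[198,279])
    w=box(350,410,205,235)&(hsv[...,2]>150)&(hsv[...,0]>18)&(hsv[...,0]<35)
    q=rect(w,P,-.01,.05,"wedge")
    ctr=q[:,:2].mean(0);_,_,V=np.linalg.svd(q[:,:2]-ctr);s=(q[:,:2]-ctr)@V[0];print(V[0],ctr,np.polyfit(s,q[:,2],1),s.min(),s.max())
    b=box(230,325,160,240);q=rect(b,P,.025,.055,"board")
    A=np.c_[q[:,:2],np.ones(len(q))];print(np.linalg.lstsq(A,q[:,2],rcond=None)[0])
    rect(b,P,.055,.07,"rim")
    t=box(436,460,188,245)
    tw=t&(hsv[...,1]<60)&(hsv[...,2]>120); tr=t&((hsv[...,0]<6)|(hsv[...,0]>172))&(hsv[...,1]>170)
    for n,m in(("white",tw),("red",tr),("allhigh",t&(P[...,2]>.04))):
        q=P[m&(P[...,2]>.02)];print(n,len(q),q.mean(0).round(4),q.min(0).round(3),q.max(0).round(3))
    cv2.imwrite("pics/crop.png",np.hstack([cv2.resize(im[170:250,345:475],None,fx=5,fy=5,interpolation=2)]))
E
python3 m.py
```

```text
bench z -0.001231933286735222
hsv wedge [ 26  92 251] tube [ 25 126 250] [  0 197 206] rest [ 11 156 240] board [ 12 150 189]
wedge 513 ((498.0260314941406, -173.65914916992188), (40.54825973510742, 145.3631591796875), 6.0714263916015625) z [-0.0018  0.0161  0.0325]
[-0.10076807  0.99490994] [ 0.49740878 -0.17141591] [-0.19593713  0.0158618 ] -0.0749891332470571 0.07045133392182404
board 4592 ((570.9690551757812, 173.1851806640625), (212.2916259765625, 279.3192443847656), 1.402820110321045) z [0.0307 0.0425 0.0541]
[-0.00352102  0.04785323  0.03654219]
rim 607 ((573.1166381835938, 179.97801208496094), (215.31918334960938, 265.2902526855469), 1.7719347476959229) z [0.0551 0.0592 0.0658]
white 139 [ 0.4801 -0.3758  0.088 ] [ 0.379 -0.392  0.04 ] [ 0.528 -0.014  1.511]
red 82 [ 0.5503 -0.3762  0.0985] [ 0.533 -0.387  0.087] [ 0.571 -0.366  0.112]
allhigh 383 [ 0.5032 -0.3722  0.1002] [ 0.379 -0.406  0.04 ] [ 0.577 -0.014  1.511]
```

View pics/crop.png

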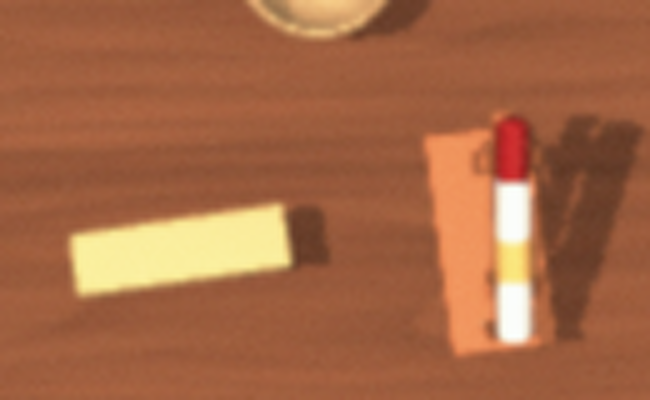

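The crop shows the wedge spanning x 72–290 with its thick, shadowed end on the right. The tube's cap is at (512,150) and its base at (514,340), and the foot plate is turned about 6° from the image axes.

```bash
cat > m2.py <<'E'
from h import *
c=dict(np.load("top.npz"));P=cloud(c);im=c["pixels"];hsv=cv2.cvtColor(im,cv2.COLOR_BGR2HSV)
v,u=np.indices(im.shape[:2]);box=lambda a,b,cc,d:(u>a)&(u<b)&(v>cc)&(v<d)
b=box(230,325,160,240)
res=P[...,2]-(0.03654-.00352*P[...,0]+.04785*P[...,1])
# plane refit on interior
q=P[box(250,310,178,220)];A=np.c_[q[:,:2],np.ones(len(q))];k=np.linalg.lstsq(A,q[:,2],rcond=None)[0];print("plane",k)
res=P[...,2]-(P[...,:2]@k[:2]+k[2])
m=b&(abs(res)<.006)
# low edge per row, far edge per col
e=[]
for r in range(176,224):
    y=P[r][m[r]]; e.append(y[np.argmin(y[:,1])][:2])
e=np.array(e);p=np.polyfit(e[:,0],e[:,1],1);print("low edge y=",p, "at x .57",np.polyval(p,.57))
e=[]
for cc in range(250,310):
    y=P[:,cc][m[:,cc]]; e.append(y[np.argmax(y[:,0])][:2])
e=np.array(e);p=np.polyfit(e[:,1],e[:,0],1);print("far x edge=",p,np.polyval(p,[.05,.17]))
# rim tops
r=P[b&(P[...,2]>.056)&(res>.008)]
back=r[(r[:,0]<.49)&(r[:,1]<.28)];ch=r[(r[:,1]>.295)&(r[:,0]>.5)]
for n,w,i in(("back",back,0),("cheek",ch,1)):
    print(n,len(w));
    if len(w)>5: print(np.polyfit(w[:,1-i],w[:,i],1),w.mean(0),w.min(0),w.max(0))
# tube
t=box(436,460,188,245)&(P[...,2]>.035)&(P[...,2]<.15)
s=hsv[...,1];h=hsv[...,0]
g=t&((s<70)|((h>20)&(h<35))|(((h<6)|(h>172))&(s>170)))
q=P[g];ctr=np.median(q,0)
for _ in range(3):
    ctr=q.mean(0);_,_,V=np.linalg.svd(q-ctr,full_matrices=False);d=V[0]*np.sign(V[0][0])
    w=q-ctr-np.outer((q-ctr)@d,d);q=q[np.linalg.norm(w,axis=1)<.014]
s=(q-ctr)@d;print("tube",len(q),ctr,d,"slope",np.degrees(np.arcsin(d[2])),"yaw",np.degrees(np.arctan2(d[1],d[0])),s.min(),s.max())
print("ends",ctr+d*s.min(),ctr+d*s.max())
E
python3 m2.py
```

```text
plane [-0.47343096 -0.15812943  0.34372532]
low edge y= [-2.00868161  1.29923585] at x .57 0.15428733714685183
far x edge= [-0.9747444   0.80714914] [0.75841192 0.64144259]
back 30
[-13.61991045   0.18969671] [ 0.37939342 -0.0139279   1.51107319] [ 0.37939342 -0.0139279   1.51107319] [ 0.37939342 -0.0139279   1.51107319]
cheek 185
[0.03475459 0.28444551] [0.59405846 0.30509177 0.05989138] [0.51161944 0.29575306 0.05617163] [0.67678663 0.31406054 0.06856799]
tube 266 [ 0.50241919 -0.3793418   0.07688898] [0.90913376 0.06242156 0.41180015] slope 24.317967584865748 yaw 3.9277913402113693 -0.07975372790821232 0.07235727124870234
ends [ 0.42991238 -0.38432015  0.04404638] [ 0.56820163 -0.37482514  0.10668571]m2.py:24: RankWarning: Polyfit may be poorly conditioned
  if len(w)>5: print(np.polyfit(w[:,1-i],w[:,i],1),w.mean(0),w.min(0),w.max(0))
```

```bash
sed -i 's/^v,u=/P[c["range_z"]<.1]=np.nan\nv,u=/; s/q=P\[box(250,310,178,220)\]/q=P[box(250,310,178,220)];q=q[~np.isnan(q[:,0])];q=q[q[:,2]>.03]/; s/y=P\[r\]\[m\[r\]\]/y=P[r][m[r]]\n    if len(y)<5: continue\n   /; s/y=P\[:,cc\]\[m\[:,cc\]\]/y=P[:,cc][m[:,cc]]\n    if len(y)<5: continue\n   /' m2.py; sed -i 's/^    ; /    /' m2.py; python3 m2.py
```

```text
File "m2.py", line 16
    ; e.append(y[np.argmin(y[:,1])][:2])
                                        ^
IndentationError: unindent does not match any outer indentation level
```

```bash
sed -i 's/^ *; e\.app/    e.app/' m2.py; python3 m2.py
```

```text
plane [-0.00079066  0.05050427  0.03467768]
low edge y= [0.02475243 0.02235317] at x .57 0.03646205060084667
far x edge= [-0.03785326  0.67907905] [0.67718639 0.672644  ]
back 276
[-0.03585413  0.47978049] [0.47400169 0.16117521 0.0599379 ] [0.46240313 0.04442496 0.05603706] [0.4839696  0.27784156 0.06918895]
cheek 155
[0.03603662 0.28354284] [0.58337174 0.30456559 0.06067311] [0.50214284 0.29575306 0.05744956] [0.6727416  0.31340198 0.06856799]
tube 266 [ 0.50241919 -0.3793418   0.07688898] [0.90913376 0.06242156 0.41180015] slope 24.317967584865748 yaw 3.9277913402113693 -0.07975372790821232 0.07235727124870234
ends [ 0.42991238 -0.38432015  0.04404638] [ 0.56820163 -0.37482514  0.10668571]
```

```bash
cat > go.py <<'E'
import sys,json,os,numpy as np
from scipy.spatial.transform import Rotation as R
F="cmd.json"
def down(yaw): # tool y at given yaw (deg), z down
    a=np.radians(yaw);y=np.array([np.cos(a),np.sin(a),0]);z=np.array([0,0,-1.]);return R.from_matrix(np.c_[np.cross(y,z),y,z])
def load():
    if os.path.exists(F): d=json.load(open(F));return np.array(d[0]),R.from_quat(d[1])
    return np.array([.264,.567,.405]),R.from_quat([.216194,.97635,0,0])
def go(p,Rt):
    """print one row (shift/40mm, turn) from the stored commanded pose to target, store it"""
    p0,R0=load()
    s=np.round(R0.inv().apply(np.array(p)-p0)/.04,2);r=np.round((R0.inv()*Rt).as_rotvec(),3)
    pn=p0+R0.apply(s*.04);Rn=R0*R.from_rotvec(r)
    json.dump([list(pn),list(Rn.as_quat())],open(F,"w"))
    print("row",[float(x) for x in s]+[float(x) for x in r],"->",pn.round(4),"rows>=",int(np.ceil(max(np.linalg.norm(s)*40/62.5,np.degrees(np.linalg.norm(r))/10.7))))
if __name__=="__main__":
    a=[float(x) for x in sys.argv[1:]];go(a[:3],down(a[3]))
E
python3 go.py .5026 -.2174 .28 6.07
```

```text
row [-13.69, -15.26, 3.12, 0.0, 0.0, 1.029] -> [ 0.5027 -0.2175  0.2802] rows>= 14
```

```bash
rm cmd.json; python3 go.py .45 .15 .34 35; python3 go.py .5026 -.2174 .28 6.07
```

```text
row [-8.62, -7.49, 1.62, 0.0, 0.0, 0.524] -> [0.4501 0.1498 0.3402] rows>= 8
row [-8.27, -4.19, 1.5, 0.0, 0.0, 0.505] -> [ 0.5026 -0.2173  0.2802] rows>= 7
```

>>> move_arm:
  commands:
    - [[-8.62, -7.49, 1.62, 0, 0, 0.524], [-8.62, -7.49, 1.62, 0, 0, 0.524], [-8.62, -7.49, 1.62, 0, 0, 0.524], [-8.62, -7.49, 1.62, 0, 0, 0.524], [-8.62, -7.49, 1.62, 0, 0, 0.524], [-8.62, -7.49, 1.62, 0, 0, 0.524], [-8.62, -7.49, 1.62, 0, 0, 0.524], [-8.62, -7.49, 1.62, 0, 0, 0.524], [-8.62, -7.49, 1.62, 0, 0, 0.524], [-8.62, -7.49, 1.62, 0, 0, 0.524], [-8.62, -7.49, 1.62, 0, 0, 0.524]]
  claw: -0.4

```text
time: 1.48
position: [0.4493, 0.1505, 0.34]
tool_rot: [0.461, 0.887, 0.0, -0.0]
ft_force: [-0.4, -0.2, -0.1]
grip_width: 0.0607
grip_force: 0.0
```

>>> move_arm:
  commands:
    - [[-8.27, -4.19, 1.5, 0, 0, 0.505], [-8.27, -4.19, 1.5, 0, 0, 0.505], [-8.27, -4.19, 1.5, 0, 0, 0.505], [-8.27, -4.19, 1.5, 0, 0, 0.505], [-8.27, -4.19, 1.5, 0, 0, 0.505], [-8.27, -4.19, 1.5, 0, 0, 0.505], [-8.27, -4.19, 1.5, 0, 0, 0.505], [-8.27, -4.19, 1.5, 0, 0, 0.505], [-8.27, -4.19, 1.5, 0, 0, 0.505], [-8.27, -4.19, 1.5, 0, 0, 0.505], [-8.27, -4.19, 1.5, 0, 0, 0.505]]

```text
time: 2.85
position: [0.5025, -0.2167, 0.2802]
tool_rot: [0.668, 0.744, 0.0, 0.0]
ft_force: [0.3, 0.5, 0.2]
grip_width: 0.0611
grip_force: 0.0
```

```bash
python3 - <<'E'
from h import *
o=get_obs();print(o["time"],o["position"],o["tool_rot"],o["grip_width"])
c=camera("wrist");np.savez("w1.npz",**c);im=c["pixels"];cv2.imwrite("pics/w1.png",im)
P=cloud(c);P[c["range_z"]<.05]=np.nan;hsv=cv2.cvtColor(im,cv2.COLOR_BGR2HSV)
m=(hsv[...,2]>150)&(hsv[...,0]>18)&(hsv[...,0]<35)&(P[...,2]>-.01)&(P[...,2]<.045)&(P[...,1]>-.3)&(P[...,1]<-.08)&(P[...,0]>.44)&(P[...,0]<.56)
q=P[m];print(len(q))
r=cv2.minAreaRect((q[:,:2]*1000).astype(np.float32));print(r,np.percentile(q[:,2],[1,50,99]))
E
python3 go.py .5026 -.2174 .186 6.07
```

```text
2.85 [ 0.50249419 -0.21670876  0.28023022] [6.68082336e-01 7.44087349e-01 7.56144997e-06 9.64173072e-05] 0.0611129546141599
8384
((498.74371337890625, -175.06101989746094), (42.2296028137207, 153.84243774414062), 4.962270736694336) [-0.00031797  0.01555114  0.03003905]
row [-0.0, 0.0, 2.36, 0.0, 0.0, 0.0] -> [ 0.5026 -0.2173  0.1858] rows>= 2
```

View pics/w1.png

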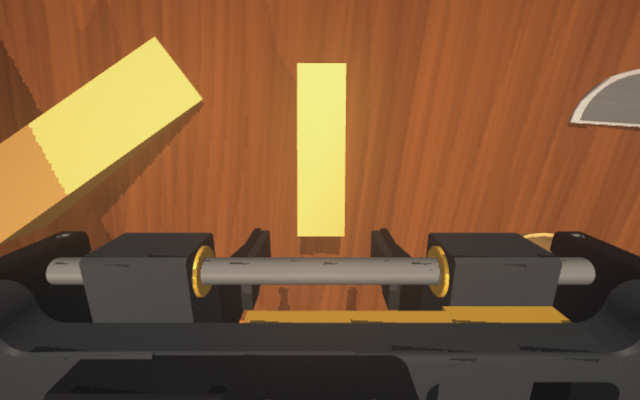

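The wrist view shows the wedge centred between the fingers (columns 297–346, finger midpoint 321), with its tip at row 63 and its thick end at row 236. I'll descend and grip.

>>> move_arm:
  commands:
    - [[0, 0, 1.2, 0, 0, 0], [0, 0, 2.0, 0, 0, 0], [0, 0, 2.36, 0, 0, 0], [0, 0, 2.36, 0, 0, 0], [0, 0, 2.36, 0, 0, 0]]

```text
time: 3.52
position: [0.5029, -0.2179, 0.1865]
tool_rot: [0.669, 0.744, 0.0, 0.001]
ft_force: [-0.2, 0.1, 0.1]
grip_width: 0.0612
grip_force: 0.0
```

>>> move_arm:
  commands:
    - [[0, 0, 0, 0, 0, 0], [0, 0, 0, 0, 0, 0], [0, 0, 0, 0, 0, 0], [0, 0, 0, 0, 0, 0], [0, 0, 0, 0, 0, 0], [0, 0, 0, 0, 0, 0]]
  claw: 1
  squeeze: 20

```text
time: 4.28
position: [0.5026, -0.2178, 0.1861]
tool_rot: [0.669, 0.744, 0.0, 0.0]
ft_force: [-0.9, 0.7, 5.2]
grip_width: 0.0393
grip_force: 20.0
```

```bash
python3 - <<'E'
from h import *
o=get_obs();print(o["time"],o["position"],o["grip_width"],o["grip_force"])
c=camera("top");P=cloud(c);P[c["range_z"]<.05]=np.nan;hsv=cv2.cvtColor(c["pixels"],cv2.COLOR_BGR2HSV)
m=(hsv[...,2]>150)&(hsv[...,0]>18)&(hsv[...,0]<35)&(P[...,2]<.045)&(P[...,1]>-.3)&(P[...,1]<-.08)&(P[...,0]>.44)&(P[...,0]<.56)
q=P[m];print(len(q),q.min(0),q.max(0))
t=q[q[:,1]>-.13];print("tip",t[:,0].mean())
E
cp cmd.json c0.json; python3 go.py .5026 -.2174 .198 6.07;python3 go.py .5912 -.133 .198 2.06;python3 go.py .5912 -.133 .1858 2.06
```

```text
4.275 [ 0.50256253 -0.21775523  0.1860924 ] 0.039335763431517345 20.000706666178303
row [-0.0, 0.0, -0.3, 0.0, 0.0, 0.0] -> [ 0.5026 -0.2173  0.1978] rows>= 1
row [1.86, 2.43, -0.0, 0.0, 0.0, 0.07] -> [ 0.5914 -0.133   0.1978] rows>= 2
row [-0.0, -0.0, 0.3, 0.0, 0.0, 0.0] -> [ 0.5914 -0.133   0.1858] rows>= 1Traceback (most recent call last):
  File "<stdin>", line 5, in <module>
    return umr_minimum(a, axis, None, out, keepdims, initial, where)
ValueError: zero-size array to reduction operation minimum which has no identity
```

>>> move_arm:
  commands:
    - [[0, 0, -0.15, 0, 0, 0], [0, 0, -0.3, 0, 0, 0], [0, 0, -0.3, 0, 0, 0]]

```text
time: 4.7
position: [0.5025, -0.2177, 0.198]
tool_rot: [0.669, 0.744, 0.0, 0.0]
ft_force: [0.3, 0.3, -0.7]
grip_width: 0.0404
grip_force: 20.0
```

>>> move_arm:
  commands:
    - [[0.6, 0.8, 0, 0, 0, 0.02], [1.2, 1.6, 0, 0, 0, 0.05], [1.86, 2.43, 0, 0, 0, 0.07], [1.86, 2.43, 0, 0, 0, 0.07], [1.86, 2.43, 0, 0, 0, 0.07]]

```text
time: 5.32
position: [0.5906, -0.1332, 0.1972]
tool_rot: [0.694, 0.72, -0.0, -0.001]
ft_force: [-0.2, -0.9, -0.8]
grip_width: 0.0398
grip_force: 20.0
```

>>> move_arm:
  commands:
    - [[0, 0, 0.15, 0, 0, 0], [0, 0, 0.3, 0, 0, 0], [0, 0, 0.3, 0, 0, 0], [0, 0, 0.3, 0, 0, 0]]

```text
time: 5.82
position: [0.5908, -0.1341, 0.1855]
tool_rot: [0.694, 0.72, -0.0, -0.0]
ft_force: [-0.9, -0.5, 1.5]
grip_width: 0.0401
grip_force: 20.0
```

Run:
```python
from h import *
for n in("wrist","top"):
    c=camera(n);np.savez(n+"2.npz",**c);cv2.imwrite(f"pics/{n}2.png",c["pixels"])
    P=cloud(c);P[c["range_z"]<.05]=np.nan;hsv=cv2.cvtColor(c["pixels"],cv2.COLOR_BGR2HSV)
    m=(hsv[...,2]>150)&(hsv[...,0]>18)&(hsv[...,0]<35)&(P[...,2]<.045)&(P[...,2]>-.01)&(P[...,1]>-.2)&(P[...,1]<.03)&(P[...,0]>.53)&(P[...,0]<.65)
    q=P[m]; print(n,len(q))
    if len(q)>20: print(cv2.minAreaRect((q[:,:2]*1000).astype(np.float32)),q.min(0),q.max(0))
    k=(P[...,2]>.028)&(P[...,2]<.055)&(P[...,1]>.0)&(P[...,1]<.06)&(P[...,0]>.5)&(P[...,0]<.66)
    b=P[k];print("board pts",len(b))
    if len(b)>20:
        for a,d in((.51,.53),(.55,.57),(.61,.63),(.64,.66)):
            s=b[(b[:,0]>a)&(b[:,0]<d)]
            if len(s): print(a,np.percentile(s[:,1],1),np.percentile(s[:,2],[2,50]))
```

```text
wrist 19651
((588.5010986328125, -95.16215515136719), (43.355525970458984, 162.05276489257812), 1.4214470386505127) [ 0.56681611 -0.17670135 -0.0018122 ] [ 0.61144593 -0.01375887  0.03170512]
board pts 0
top 18
board pts 33
0.64 0.03799207953358839 [0.03330486 0.03675527]
```

View pics/wrist2.png

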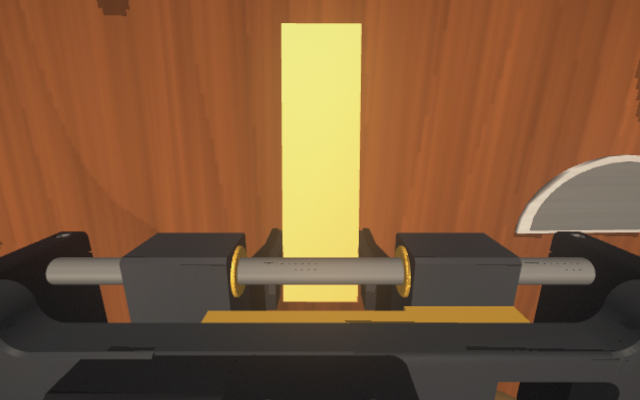

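The wrist view shows the wedge gripped straight, with its tip at row 24 and columns 282–361, pointing along the insertion line. Next I'll push it in.

>>> move_arm:
  commands:
    - [[0.4, 0, 0, 0, 0, 0], [0.8, 0, 0, 0, 0, 0], [1.2, 0, 0, 0, 0, 0], [1.5, 0, 0, 0, 0, 0], [1.7, 0, 0, 0, 0, 0], [1.85, 0, 0, 0, 0, 0], [2.0, 0, 0, 0, 0, 0], [2.15, 0, 0, 0, 0, 0], [2.3, 0, 0, 0, 0, 0], [2.45, 0, 0, 0, 0, 0], [2.6, 0, 0, 0, 0, 0]]
  squeeze: 35

```text
time: 7.3
position: [0.5884, -0.0313, 0.1858]
tool_rot: [0.694, 0.72, -0.0, 0.002]
ft_force: [0.8, -9.1, -1.1]
grip_width: 0.0399
grip_force: 35.0
```

>>> move_arm:
  commands:
    - [[0.1, 0, 0, 0, 0, 0], [0.2, 0, 0, 0, 0, 0], [0.3, 0, 0, 0, 0, 0], [0.4, 0, 0, 0, 0, 0], [0.5, 0, 0, 0, 0, 0], [0.6, 0, 0, 0, 0, 0], [0.7, 0, 0, 0, 0, 0], [0.7, 0, 0, 0, 0, 0], [0.7, 0, 0, 0, 0, 0]]

```text
time: 8.43
position: [0.5871, -0.0028, 0.1856]
tool_rot: [0.694, 0.72, -0.0, 0.001]
ft_force: [1.4, -5.5, -1.5]
grip_width: 0.0396
grip_force: 35.0
```

```bash
cat > lvl.py <<'E'
from h import *
import sys
o=get_obs();print(o["time"],o["position"],o["grip_width"],o["grip_force"],o["ft_force"])
for n in("top","scene"):
    c=camera(n);np.savez(n+"3.npz",**c);cv2.imwrite(f"pics/{n}{sys.argv[1]}.png",c["pixels"])
    P=cloud(c);P[c["range_z"]<.05]=np.nan
    ex=np.array([.99935,.036]);ey=np.array([-.036,.99935])
    X=P[...,:2]@ex-.586;Y=P[...,:2]@ey-.145
    m=(abs(X)<.085)&(Y>-.12)&(Y<.115)&(P[...,2]>.025)&(P[...,2]<.058)
    A=np.c_[X[m],Y[m],np.ones(m.sum())];z=P[...,2][m]
    k=np.linalg.lstsq(A,z,rcond=None)[0]
    for _ in range(3):
        g=abs(z-A@k)<.004;k=np.linalg.lstsq(A[g],z[g],rcond=None)[0]
    rim=(abs(X+.108)<.004)&(abs(Y)<.1)&(P[...,2]>.05);bench=(abs(X)<.1)&(Y<-.2)&(Y>-.35)&(abs(P[...,2])<.006)
    print(n,g.sum(),"slope x,y",k[:2].round(4),"z mid",k[2].round(4),"low end",(k[2]-.13*k[1]).round(4),"high end",(k[2]+.13*k[1]).round(4),"rim",np.nanmedian(P[...,2][rim]).round(4),"bench",np.nanmedian(P[...,2][bench]).round(4))
    b=(abs(P[...,2]-(k[2]+k[0]*X+k[1]*Y))<.005)&(abs(X)<.085)&(abs(Y)<.16);print("Y edge",np.nanpercentile(Y[b],[.3,99.7]))
E
python3 lvl.py 4
```

```text
8.425 [ 0.58711646 -0.00282632  0.18555417] 0.03961023777922151 34.999725522939116 [ 1.42304825 -5.51691097 -1.46469914]
top 1017 slope x,y [-0.005   0.0095] z mid 0.0469 low end 0.0456 high end 0.0481 rim 0.7304 bench -0.0005
Y edge [-0.09423425  0.13143668]
scene 2591 slope x,y [-0.0004  0.0098] z mid 0.0463 low end 0.045 high end 0.0476 rim 0.0587 bench -0.0011
Y edge [-0.12524162  0.13651046]
```

>>> move_arm:
  commands:
    - [[0.1, 0, 0, 0, 0, 0], [0.2, 0, 0, 0, 0, 0], [0.3, 0, 0, 0, 0, 0], [0.3, 0, 0, 0, 0, 0], [0.3, 0, 0, 0, 0, 0]]

```text
time: 9.15
position: [0.5866, 0.0091, 0.1855]
tool_rot: [0.694, 0.72, -0.0, 0.001]
ft_force: [1.5, -5.6, -1.7]
grip_width: 0.0397
grip_force: 35.0
```

```bash
python3 lvl.py 5
```

```text
9.15 [0.58663251 0.00913378 0.18550356] 0.03972617144891997 34.99969723139657 [ 1.46196927 -5.58387314 -1.69805968]
top 1033 slope x,y [-0.0043 -0.0003] z mid 0.0478 low end 0.0479 high end 0.0478 rim 0.7287 bench -0.0006
Y edge [-0.0810878   0.13190729]
scene 2420 slope x,y [ 0.0001 -0.0006] z mid 0.0473 low end 0.0474 high end 0.0472 rim 0.0582 bench -0.0011
Y edge [-0.12516296  0.13630362]
```

Both views show the board level to within 0.5 mm. I'll let go of the wedge, rise, and move to above the tube.

>>> move_arm:
  commands:
    - [[0, 0, 0, 0, 0, 0], [0, 0, 0, 0, 0, 0], [0, 0, 0, 0, 0, 0], [0, 0, 0, 0, 0, 0], [0, 0, 0, 0, 0, 0]]
  claw: -0.4
  squeeze: 12

```text
time: 9.88
position: [0.586, 0.0106, 0.1856]
tool_rot: [0.694, 0.72, 0.0, -0.0]
ft_force: [-0.6, -0.5, 0.1]
grip_width: 0.0605
grip_force: 0.0
```

>>> move_arm:
  commands:
    - [[0, 0, -0.5, 0, 0, 0], [0, 0, -1.5, 0, 0, 0], [0, 0, -2.5, 0, 0, 0], [0, 0, -3.5, 0, 0, 0], [0, 0, -4, 0, 0, 0], [0, 0, -4, 0, 0, 0]]

```text
time: 10.62
position: [0.5864, 0.0105, 0.3473]
tool_rot: [0.694, 0.72, 0.001, 0.002]
ft_force: [-0.4, 0.8, 0.5]
grip_width: 0.061
grip_force: 0.0
```

```bash
python3 lvl.py 6
python3 - <<'E'
from go import *
p,r=load();p=p+r.apply([3.6*.04,0,-4*.04]);json.dump([list(p),list(r.as_quat())],open(F,"w"));print(p)
E
python3 go.py .54 -.18 .34 -42; python3 go.py .503 -.3796 .34 -86.07
```

```text
10.625 [0.58636876 0.01052073 0.34734333] 0.06097068298610796 0.0 [-0.3504765   0.78651178  0.53438334]
top 1900 slope x,y [ 0.0025 -0.0047] z mid 0.0476 low end 0.0482 high end 0.047 rim 0.0613 bench -0.0003
Y edge [-0.10580032  0.13291966]
scene 2912 slope x,y [-0.0008 -0.0008] z mid 0.0473 low end 0.0474 high end 0.0472 rim 0.0598 bench -0.001
Y edge [-0.12605412  0.13633375]
[0.58618233 0.01091365 0.3458    ]
row [-4.73, -1.33, 0.14, 0.0, 0.0, 0.769] -> [ 0.5398 -0.1801  0.3402] rows>= 5
row [-4.32, 2.65, 0.0, 0.0, 0.0, 0.769] -> [ 0.503  -0.3794  0.3402] rows>= 5
```

>>> move_arm:
  commands:
    - [[-4.73, -1.33, 0.14, 0, 0, 0.769], [-4.73, -1.33, 0.14, 0, 0, 0.769], [-4.73, -1.33, 0.14, 0, 0, 0.769], [-4.73, -1.33, 0.14, 0, 0, 0.769], [-4.73, -1.33, 0.14, 0, 0, 0.769], [-4.73, -1.33, 0.14, 0, 0, 0.769], [-4.73, -1.33, 0.14, 0, 0, 0.769], [-4.73, -1.33, 0.14, 0, 0, 0.769]]

```text
time: 11.72
position: [0.5399, -0.1795, 0.3399]
tool_rot: [0.913, 0.408, -0.0, -0.0]
ft_force: [-0.8, 0.1, 0.1]
grip_width: 0.0608
grip_force: 0.0
```

>>> move_arm:
  commands:
    - [[-4.32, 2.65, 0, 0, 0, 0.769], [-4.32, 2.65, 0, 0, 0, 0.769], [-4.32, 2.65, 0, 0, 0, 0.769], [-4.32, 2.65, 0, 0, 0, 0.769], [-4.32, 2.65, 0, 0, 0, 0.769], [-4.32, 2.65, 0, 0, 0, 0.769], [-4.32, 2.65, 0, 0, 0, 0.769], [-4.32, 2.65, 0, 0, 0, 0.769]]

```text
time: 12.72
position: [0.5032, -0.3787, 0.3401]
tool_rot: [0.999, 0.036, -0.0, -0.0]
ft_force: [0.2, -0.0, -0.7]
grip_width: 0.061
grip_force: 0.0
```

```bash
cp cmd.json c1.json
python3 - <<'E'
from h import *
o=get_obs();print(o["time"],o["position"],o["q"])
c=camera("wrist");im=c["pixels"];cv2.imwrite("pics/w7.png",im);P=cloud(c);P[c["range_z"]<.05]=np.nan
hsv=cv2.cvtColor(im,cv2.COLOR_BGR2HSV);s=hsv[...,1];h=hsv[...,0]
g=(abs(P[...,1]+.38)<.03)&(abs(P[...,0]-.5)<.09)&(P[...,2]>.035)&(P[...,2]<.13)&((s<70)|((h>20)&(h<35))|(((h<6)|(h>172))&(s>170)))
q=P[g]
for _ in range(4):
    ctr=q.mean(0);_,_,V=np.linalg.svd(q-ctr,full_matrices=False);d=V[0]*np.sign(V[0][0])
    w=q-ctr-np.outer((q-ctr)@d,d);q=q[np.linalg.norm(w,axis=1)<.013]
s=(q-ctr)@d;print(len(q),d,"slope",np.degrees(np.arcsin(d[2])),"yaw",np.degrees(np.arctan2(d[1],d[0])));print("ends",ctr+d*s.min(),ctr+d*s.max())
E
python3 go.py .503 -.3796 .232 -86.07
```

```text
12.725 [ 0.50322112 -0.37868904  0.34007941] [-8.22305521e-01  6.08814762e-01  1.48044486e+00  7.37170584e-05
  1.05254002e+00  6.77233274e-01]
2976 [0.91078807 0.06247463 0.40812009] slope 24.086796166811137 yaw 3.924002419349626
ends [ 0.43722038 -0.38363238  0.04792587] [ 0.56811713 -0.37465364  0.10658013]
row [0.0, 0.0, 2.7, 0.0, 0.0, 0.0] -> [ 0.503  -0.3794  0.2322] rows>= 2
```

View pics/w7.png

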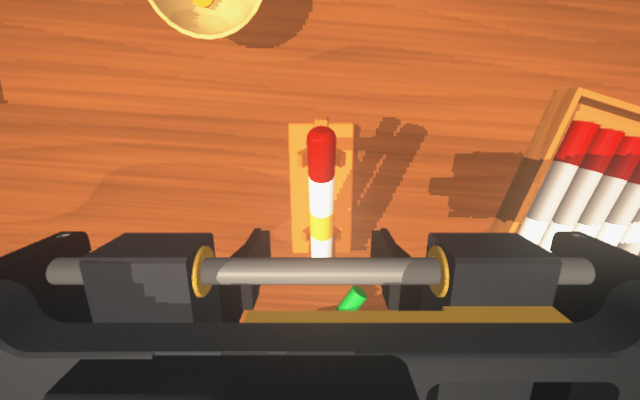

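The wrist view shows the tube centred between the fingers at column 321, cap at (321,150), with the notches visible on either side of the yellow band. I'll descend and grip.

>>> move_arm:
  commands:
    - [[0, 0, 1.2, 0, 0, 0], [0, 0, 2.0, 0, 0, 0], [0, 0, 2.4, 0, 0, 0], [0, 0, 2.7, 0, 0, 0], [0, 0, 2.7, 0, 0, 0], [0, 0, 2.7, 0, 0, 0]]

```text
time: 13.52
position: [0.5032, -0.3802, 0.233]
tool_rot: [0.999, 0.034, 0.001, 0.001]
ft_force: [0.3, -0.5, 0.1]
grip_width: 0.0607
grip_force: 0.0
```

>>> move_arm:
  commands:
    - [[0, 0, 0, 0, 0, 0], [0, 0, 0, 0, 0, 0], [0, 0, 0, 0, 0, 0], [0, 0, 0, 0, 0, 0], [0, 0, 0, 0, 0, 0], [0, 0, 0, 0, 0, 0], [0, 0, 0, 0, 0, 0]]
  claw: 1
  squeeze: 12

```text
time: 14.4
position: [0.5028, -0.3797, 0.2319]
tool_rot: [0.999, 0.034, -0.0, -0.0]
ft_force: [0.5, 0.1, 0.7]
grip_width: 0.0217
grip_force: 12.0
```

Run:
```python
from go import *
go([.503,-.3796,.42],down(-86.07))
def tilt(az,al): # tool z: al deg from down toward azimuth az, y horizontal at az-90
    a,b=np.radians(az),np.radians(al)
    y=np.array([np.sin(a),-np.cos(a),0]);z=np.array([np.cos(a)*np.sin(b),np.sin(a)*np.sin(b),-np.cos(b)])
    return R.from_matrix(np.c_[np.cross(y,z),y,z]),z
c=np.array([.5804,.166])
for p,az,al in(((.49,-.20,.36),0,25),((.54,.05,.30),8,50),((.5804,.166,.19),16,65.3)):
    Rt,z=tilt(az,al);go(np.array(p)-.164*z,Rt)
```

```text
row [0.0, 0.0, -4.69, 0.0, 0.0, 0.0] -> [ 0.503  -0.3794  0.4198] rows>= 4
row [-1.74, -4.62, -2.22, -0.015, 0.436, 0.068] -> [ 0.4208 -0.1998  0.5086] rows>= 4
row [-1.21, -5.81, 2.28, 0.086, 0.436, -0.112] -> [0.4156 0.0326 0.4055] rows>= 5
row [-2.27, -2.21, 3.02, 0.118, 0.266, -0.075] -> [0.4371 0.1249 0.2583] rows>= 3
```

>>> move_arm:
  commands:
    - [[0, 0, -0.3, 0, 0, 0], [0, 0, -0.8, 0, 0, 0], [0, 0, -1.6, 0, 0, 0], [0, 0, -2.6, 0, 0, 0], [0, 0, -3.7, 0, 0, 0], [0, 0, -4.69, 0, 0, 0], [0, 0, -4.69, 0, 0, 0], [0, 0, -4.69, 0, 0, 0]]

```text
time: 15.4
position: [0.5024, -0.3795, 0.4193]
tool_rot: [0.999, 0.034, -0.0, -0.0]
ft_force: [0.8, 0.4, -0.7]
grip_width: 0.0218
grip_force: 12.0
```

>>> move_arm:
  commands:
    - [[-0.29, -0.77, -0.37, -0.002, 0.073, 0.011], [-0.58, -1.54, -0.74, -0.005, 0.145, 0.022], [-0.87, -2.31, -1.11, -0.008, 0.218, 0.034], [-1.16, -3.08, -1.48, -0.01, 0.29, 0.045], [-1.45, -3.85, -1.85, -0.012, 0.363, 0.057], [-1.74, -4.62, -2.22, -0.015, 0.436, 0.068], [-1.74, -4.62, -2.22, -0.015, 0.436, 0.068], [-1.74, -4.62, -2.22, -0.015, 0.436, 0.068]]

```text
time: 16.4
position: [0.4207, -0.2006, 0.5074]
tool_rot: [0.977, -0.0, 0.215, -0.0]
ft_force: [-0.1, 0.3, -1.6]
grip_width: 0.0218
grip_force: 12.0
```

>>> move_arm:
  commands:
    - [[-0.2, -0.97, 0.38, 0.014, 0.073, -0.019], [-0.4, -1.94, 0.76, 0.029, 0.145, -0.037], [-0.6, -2.9, 1.14, 0.043, 0.218, -0.056], [-0.8, -3.87, 1.52, 0.057, 0.29, -0.075], [-1.0, -4.84, 1.9, 0.072, 0.363, -0.093], [-1.21, -5.81, 2.28, 0.086, 0.436, -0.112], [-1.21, -5.81, 2.28, 0.086, 0.436, -0.112], [-1.21, -5.81, 2.28, 0.086, 0.436, -0.112]]

```text
time: 17.4
position: [0.4156, 0.0325, 0.4035]
tool_rot: [0.905, 0.063, 0.419, -0.03]
ft_force: [0.1, 0.5, -0.4]
grip_width: 0.0217
grip_force: 12.0
```

>>> move_arm:
  commands:
    - [[-0.45, -0.44, 0.6, 0.024, 0.053, -0.015], [-0.91, -0.88, 1.21, 0.047, 0.106, -0.03], [-1.36, -1.33, 1.81, 0.071, 0.16, -0.045], [-1.82, -1.77, 2.42, 0.094, 0.213, -0.06], [-2.27, -2.21, 3.02, 0.118, 0.266, -0.075], [-2.27, -2.21, 3.02, 0.118, 0.266, -0.075], [-2.27, -2.21, 3.02, 0.118, 0.266, -0.075], [-2.27, -2.21, 3.02, 0.118, 0.266, -0.075]]

```text
time: 18.4
position: [0.4373, 0.1238, 0.2597]
tool_rot: [0.833, 0.117, 0.536, -0.075]
ft_force: [0.3, 1.0, 0.0]
grip_width: 0.0217
grip_force: 12.0
```

```bash
cat > tube.py <<'E'
from h import *
import sys,json
o=get_obs();print(o["time"],o["position"],o["tool_rot"].round(3),o["grip_width"],o["ft_force"],"cmd",json.load(open("cmd.json")))
c=camera("scene");im=c["pixels"];cv2.imwrite(f"pics/t{sys.argv[1]}.png",im);P=cloud(c);P[c["range_z"]<.05]=np.nan
cv2.imwrite(f"pics/tc{sys.argv[1]}.png",cv2.resize(im[110:260,300:480],None,fx=4,fy=4))
hsv=cv2.cvtColor(im,cv2.COLOR_BGR2HSV);s=hsv[...,1];h=hsv[...,0]
g=(np.hypot(P[...,0]-.58,P[...,1]-.166)<.045)&(P[...,2]>.052)&(P[...,2]<.3)&(((s<70)&(hsv[...,2]>110))|((h>20)&(h<35)&(hsv[...,2]>150))|(((h<6)|(h>172))&(s>150)))
q=P[g];print(len(q))
for _ in range(4):
    ctr=q.mean(0);_,_,V=np.linalg.svd(q-ctr,full_matrices=False);d=V[0]*np.sign(V[0][2])
    w=q-ctr-np.outer((q-ctr)@d,d);q=q[np.linalg.norm(w,axis=1)<.014]
t=(q-ctr)@d;print("dir",d.round(4),"ends",(ctr+d*t.min()).round(4),(ctr+d*t.max()).round(4))
E
python3 tube.py 8
```

```text
18.4 [0.43732958 0.12378519 0.25970093] [ 0.833  0.117  0.536 -0.075] 0.02170079335225355 [0.27962633 0.96664068 0.02980807] cmd [[0.4371283911279198, 0.12488877843398545, 0.25831871503610704], [0.833885547837121, 0.1171895901365323, 0.5341127560018029, -0.07500037965353627]]
322
dir [-0.0236  0.0113  0.9997] ends [0.5887 0.1601 0.1149] [0.5851 0.1618 0.2654]
```

View pics/tc8.png

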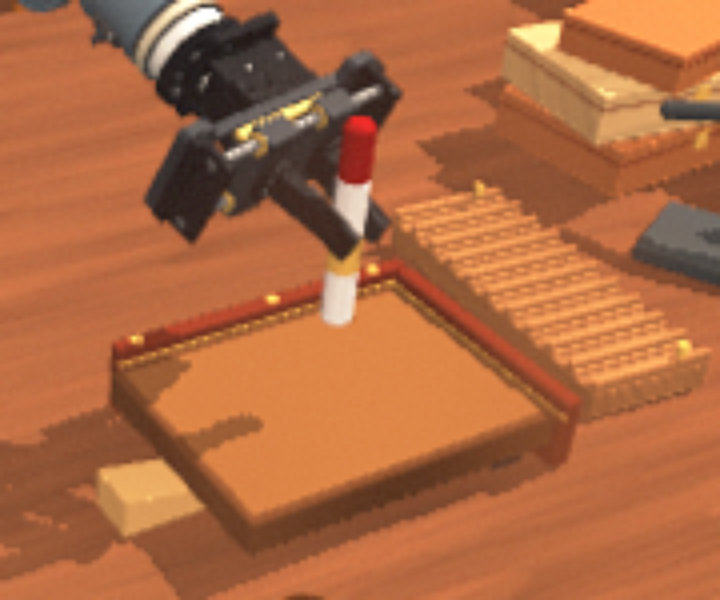

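The tube is nearly vertical above the board's middle, base at about (338,320) in the crop, with the wedge in place under the low end. I'll lower it in two stages, fast and then slow.

```bash
cat > fin.py <<'E'
from go import *
import sys
a,b=np.radians(16),np.radians(float(sys.argv[2]))
y=np.array([np.sin(a),-np.cos(a),0]);z=np.array([np.cos(a)*np.sin(b),np.sin(a)*np.sin(b),-np.cos(b)])
go(np.array([.5804,.166,float(sys.argv[1])])-.164*z,R.from_matrix(np.c_[np.cross(y,z),y,z]))
E
python3 fin.py .128 64.9
```

```text
row [-1.37, -0.0, 0.65, 0.0, -0.007, 0.0] -> [0.4378 0.1251 0.1977] rows>= 1
```

>>> move_arm:
  commands:
    - [[-0.2, 0, 0.09, 0, 0, 0], [-0.45, 0, 0.21, 0, 0, 0], [-0.7, 0, 0.33, 0, -0.003, 0], [-0.95, 0, 0.45, 0, -0.005, 0], [-1.15, 0, 0.54, 0, -0.007, 0], [-1.28, 0, 0.6, 0, -0.007, 0], [-1.37, 0, 0.65, 0, -0.007, 0], [-1.37, 0, 0.65, 0, -0.007, 0], [-1.37, 0, 0.65, 0, -0.007, 0], [-1.37, 0, 0.65, 0, -0.007, 0]]

```text
time: 19.7
position: [0.4376, 0.1247, 0.1978]
tool_rot: [0.836, 0.118, 0.531, -0.075]
ft_force: [0.8, -0.0, -0.4]
grip_width: 0.0216
grip_force: 12.0
```

```bash
python3 tube.py 9; python3 fin.py .123 64.9
python3 - <<'E'
from h import *
# image-plane check of the tube axis in the scene view: predicted vertical vs seen, from centroid rows
c=camera("scene");K=c["camera_matrix"];E=np.array(c["extrinsics"]);im=c["pixels"]
P=cloud(c);hsv=cv2.cvtColor(im,cv2.COLOR_BGR2HSV);s=hsv[...,1];h=hsv[...,0]
g=(np.hypot(P[...,0]-.58,P[...,1]-.166)<.045)&(P[...,2]>.054)&(P[...,2]<.3)&(((s<70)&(hsv[...,2]>110))|((h>20)&(h<35)&(hsv[...,2]>150))|(((h<6)|(h>172))&(s>150)))
pts=[(np.nonzero(g[r])[0].mean(),r,g[r].sum()) for r in range(400) if g[r].sum()>4]
pts=np.array(pts);print(pts.round(1).tolist())
def pr(p):
    q=E[:3,:3]@p+E[:3,3];return K[0][0]*q[0]/-q[2]+K[0][2],K[1][1]*-q[1]/-q[2]+K[1][2]
print("vertical at .5804,.166:",[np.round(pr(np.array([.5804,.166,zz])),1).tolist() for zz in(.053,.128,.203)])
E
```

```text
19.7 [0.43762989 0.1246664  0.19775178] [ 0.836  0.118  0.531 -0.075] 0.02164855304428298 [ 0.76447685 -0.03772553 -0.3864929 ] cmd [[0.43780305067954994, 0.12507577673926856, 0.19766766503593625], [0.8357498311226824, 0.11745137314387295, 0.5311908911058856, -0.07458975754861875]]
301
dir [-0.0112  0.0133  0.9998] ends [0.5875 0.1611 0.0538] [0.5858 0.1631 0.2035]
row [-0.12, -0.0, 0.05, 0.0, 0.0, 0.0] -> [0.4376 0.125  0.1925] rows>= 1
[[381.5, 160.0, 6.0], [381.8, 161.0, 10.0], [384.4, 162.0, 10.0], [384.3, 163.0, 10.0], [384.1, 164.0, 10.0], [387.0, 165.0, 9.0], [386.5, 166.0, 8.0], [386.5, 167.0, 8.0], [386.5, 168.0, 8.0], [386.5, 169.0, 8.0], [386.5, 170.0, 8.0], [386.0, 171.0, 9.0], [385.8, 172.0, 8.0], [386.0, 173.0, 9.0], [386.0, 174.0, 7.0], [386.0, 175.0, 7.0], [383.6, 176.0, 7.0], [385.0, 177.0, 9.0], [385.0, 178.0, 9.0], [385.5, 179.0, 10.0], [386.1, 180.0, 9.0], [385.5, 181.0, 8.0], [385.0, 182.0, 9.0], [385.0, 183.0, 7.0], [385.5, 184.0, 6.0], [386.0, 185.0, 5.0], [386.0, 186.0, 5.0], [382.5, 198.0, 8.0], [382.5, 199.0, 8.0], [382.0, 200.0, 7.0], [382.0, 201.0, 7.0], [382.0, 202.0, 7.0], [382.0, 203.0, 7.0], [382.0, 204.0, 7.0], [381.5, 205.0, 8.0], [381.0, 206.0, 7.0], [381.5, 207.0, 6.0]]
vertical at .5804,.166: [[381.4, 206.1], [384.2, 184.4], [387.4, 160.7]]
```

>>> move_arm:
  commands:
    - [[-0.02, 0, 0.01, 0, 0, 0], [-0.04, 0, 0.02, 0, 0, 0], [-0.06, 0, 0.03, 0, 0, 0], [-0.08, 0, 0.035, 0, 0, 0], [-0.1, 0, 0.04, 0, 0, 0], [-0.11, 0, 0.045, 0, 0, 0], [-0.12, 0, 0.05, 0, 0, 0], [-0.12, 0, 0.05, 0, 0, 0], [-0.12, 0, 0.05, 0, 0, 0]]

```text
time: 20.92
position: [0.4376, 0.1246, 0.1929]
tool_rot: [0.835, 0.117, 0.533, -0.075]
ft_force: [-0.8, -0.4, 5.2]
grip_width: 0.0215
grip_force: 12.0
```

```bash
python3 tube.py 10
```

```text
20.925 [0.43762628 0.12463423 0.19292068] [ 0.835  0.117  0.533 -0.075] 0.021473696996983142 [-0.81149137 -0.38983442  5.20299547] cmd [[0.43758498123523987, 0.12501271641790637, 0.19247262229180717], [0.8357498311226824, 0.11745137314387295, 0.5311908911058856, -0.07458975754861875]]
295
dir [-0.0088  0.014   0.9999] ends [0.5871 0.1609 0.0531] [0.5858 0.1629 0.1986]
```

>>> move_arm:
  commands:
    - [[0, 0, 0, 0, 0, 0], [0, 0, 0, 0, 0, 0], [0, 0, 0, 0, 0, 0], [0, 0, 0, 0, 0, 0]]
  squeeze: 3

```text
time: 21.48
position: [0.4375, 0.1246, 0.1923]
tool_rot: [0.836, 0.117, 0.532, -0.075]
ft_force: [0.3, -0.7, 4.5]
grip_width: 0.0221
grip_force: 3.0
```

>>> move_arm:
  commands:
    - [[0, 0, 0, 0, 0, 0], [0, 0, 0, 0, 0, 0], [0, 0, 0, 0, 0, 0], [0, 0, 0, 0, 0, 0]]
  claw: 0.44

```text
time: 21.98
position: [0.4373, 0.1246, 0.192]
tool_rot: [0.836, 0.117, 0.531, -0.075]
ft_force: [-1.2, 0.3, -0.4]
grip_width: 0.0246
grip_force: 0.0
```

>>> move_arm:
  commands:
    - [[0, 0, 0, 0, 0, 0], [0, 0, 0, 0, 0, 0], [0, 0, 0, 0, 0, 0], [0, 0, 0, 0, 0, 0], [0, 0, 0, 0, 0, 0]]
  claw: 0.0

```text
time: 22.6
position: [0.4374, 0.1246, 0.1922]
tool_rot: [0.836, 0.117, 0.531, -0.075]
ft_force: [0.3, 0.1, -0.4]
grip_width: 0.0437
grip_force: 0.0
```

```bash
python3 tube.py 11
```

```text
22.6 [0.43739255 0.1245976  0.19223575] [ 0.836  0.117  0.531 -0.075] 0.043708636508552584 [ 0.26778184  0.11929147 -0.44952092] cmd [[0.43758498123523987, 0.12501271641790637, 0.19247262229180717], [0.8357498311226824, 0.11745137314387295, 0.5311908911058856, -0.07458975754861875]]
299
dir [-0.0131  0.0069  0.9999] ends [0.587  0.161  0.0522] [0.5851 0.162  0.1985]
```

View pics/tc11.png

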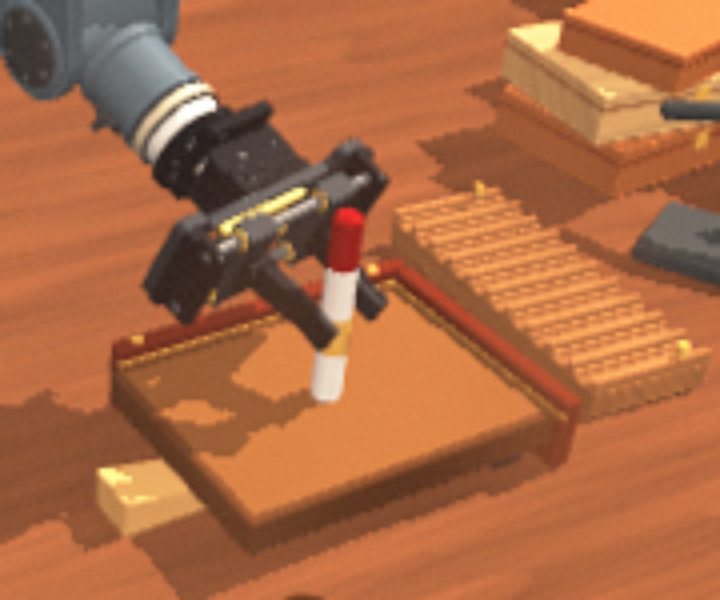

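The tube stands free at about (326,395) in the crop, with the fingers open around it. I'll retreat along the tool axis.

>>> move_arm:
  commands:
    - [[0, 0, -0.2, 0, 0, 0], [0, 0, -0.5, 0, 0, 0], [0, 0, -0.9, 0, 0, 0], [0, 0, -1.4, 0, 0, 0], [0, 0, -1.9, 0, 0, 0], [0, 0, -2.2, 0, 0, 0], [0, 0, -2.2, 0, 0, 0], [0, 0, -2.2, 0, 0, 0], [0, 0, -2.2, 0, 0, 0], [0, 0, -2.2, 0, 0, 0], [0, 0, -2.2, 0, 0, 0]]

```text
time: 24.02
position: [0.3878, 0.1104, 0.2321]
tool_rot: [0.839, 0.118, 0.527, -0.074]
ft_force: [0.1, -0.3, 1.3]
grip_width: 0.0435
grip_force: 0.0
```

```bash
python3 tube.py 12; python3 lvl.py 12
```

```text
24.025 [0.38775082 0.11041097 0.23207315] [ 0.839  0.118  0.527 -0.074] 0.04351976280702732 [ 0.12409273 -0.28320359  1.28209508] cmd [[0.43758498123523987, 0.12501271641790637, 0.19247262229180717], [0.8357498311226824, 0.11745137314387295, 0.5311908911058856, -0.07458975754861875]]
273
dir [-0.0141  0.0037  0.9999] ends [0.5871 0.161  0.0522] [0.585  0.1616 0.198 ]
24.075 [0.38777239 0.11037919 0.23208634] 0.043651273806785046 0.0 [ 0.62759329 -0.02118943 -0.42462333]
top 931 slope x,y [-0.0124 -0.0002] z mid 0.0481 low end 0.0482 high end 0.0481 rim 0.6998 bench -0.0005
Y edge [-0.12831141  0.13252978]
scene 2746 slope x,y [-0.0013 -0.0003] z mid 0.0473 low end 0.0474 high end 0.0473 rim 0.1969 bench -0.0011
Y edge [-0.12575666  0.13638733]
```

View pics/t12.png

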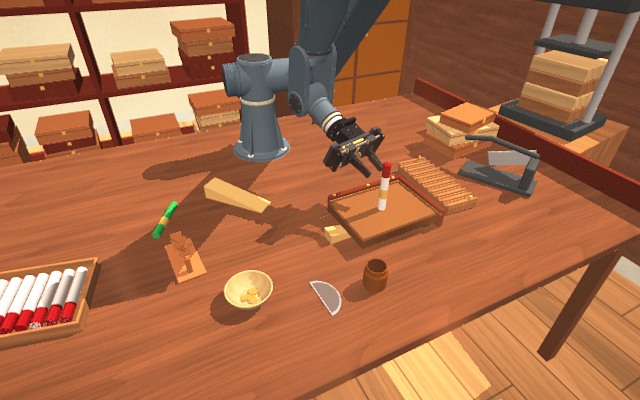

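The tube stands upright at (384,187) in the scene view, the board is level on the wedge, the bystanders haven't moved, and the gripper is clear.

```bash
python3 -c "
from rig import *
print(hand_in())"
```

```text
the job is handed in; nothing more can be done
None
```

The job is handed in at about 24 s of the 67 s allowed: the board is level on the wedge to within about 1 mm of the brass line by camera, and the tube stands upright near its middle with the gripper clear; hand_in() gave no verdict.

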